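Seat the bottle holder on the mixer's drive and load the bottle

ROBOT

A 6-joint arm with a two-finger parallel gripper is mounted at the origin on a cart in front of the work surface, level with it; the furniture and walls round the work are solid. World frame = base frame: x ahead of the robot, y to its left, z up, the work surface at z = 0. Lengths are in m, angles in rad, forces in N, time in s.
With the tool pointing down it reaches from about 0.35 to 1 m from the base axis. Payload 7.1 kg.
Tool frame: the origin (TCP) lies at the very end of the fingers, on their centre line; the grasp point (between the pads) lies 19 mm behind it (bot.pinch_z is the distance from the TCP to the grasp point, in m); y points along the fingers, x is the direction in which the jaws open and shut, and the axes are right-handed (so a half turn about y gives the same grasp; the last joint's range is limited). The gripper opens to 85 mm and grips with 20 to 120 N. Pads are 22 mm wide; open, the fingers measure 114 mm over their backs; the gripper's body (76 mm by 85 mm) begins 54 mm behind the grasp point. The pads swing forward as they close: fully open they stand 13 mm farther back than shut.
Start: joints at [1.308, 0.423, 1.63, -0, 1.089, -0.019], TCP at [0.151, 0.607, 0.231] pointing down, gripper open.
Joint ranges: [-3, 3], [-0.9, 2.11], [0.09, 2.58], [-1.31, 4.45], [0.11, 2.69], [-2.54, 2.54]. Speed limits (rad/s): [2.39, 2.39, 3.01, 3.14, 3.14, 3.14].

INTERFACE

Orientations are given as a unit quaternion [w, x, y, z].
In Python, from cell import bot gives the robot as it stands. The module is installed in compiled form; this text tells all that it offers.
- The arm moves only by the tool jog_arm, never from a script. Its argument "motion" is a list of rows, each an object of numbers: "fingers": the finger opening in mm, from 0 to 85.4; "dx", "dy", "dz": the shift along the tool's x, y, z in mm; "ax", "ay", "az": the turn, a rotation vector about the tool's x, y, z in rad. A call has exactly 10 rows; each row shifts and turns the commanded pose from where the row before left it, along the tool's axes as they then stand; what a row does not reach is not made up. A row lasts 1/12 s, in which the tool goes at most 41.7 mm and 7.16 degrees, less where a joint would pass 70% of its speed; a pose out of reach is approached as far as the arm can. A call is refused whole if a number of a shift passes 41.7 or a number of a turn 0.125, either way. A call with a gripper value outside its range is refused whole. The fingers move at their own pace and stop on an object; "newtons" is the grip in N (left out, the last holds). Time passes only in rows, so rows that do not move let the fingers close, or fill a call up. It gives the time, the measured TCP pose, the force and the opening at its end, in the units of the state.
- bot.read_state(): the state, without advancing time (a new reading comes with each control period).
- bot.capture(name): name is "scene" or "top" or "wrist"; returns a dict with "pixels" (400x640x3 uint8, red, green, blue), "fx", "fy", "cx", "cy" (pixels), "k1" (the pictures are not rectified: a ray, as slopes to the right and down, at radius r is drawn at 1 + k1 r^2 times it, then the intrinsics apply), "world_from_camera" (4x4, takes a point from camera to world coordinates). Camera axes: x right, y down, z forward; pixel columns grow to the right and rows downward; lengths in m; the calibration is good to about 2 mm. A picture is of the moment at which its call begins. There is no depth.
- bot.job_done(): hands the job in, once; it reports no verdict.
The state is a dict: "clock": time; "q": joint angles; "joint_vel": joint speeds; "joint_torque": joint torques, N m; "eef_pos": TCP position; "ee_rot": TCP orientation; "ft_force": force on the tool from outside, world axes, zero at the start; "torque": the same for the moment, N m; "opening": finger opening in m.
Only numpy, scipy, OpenCV 4.12 (cv2) and the standard library are available. Lean on these libraries where they do the work, as an engineer would, in place of code of your own. Each camera call takes 0.05 s, during which the arm holds its last target. There are 200 camera calls.

TASK

Fit the bottle holder into the round pocket of the bench mixer: its slotted foot has to find the cross-shaped drive dog down in the pocket, so keep it lightly pressed, turn it and shuffle it towards the middle until it drops fully home, its flange flat on the turret; never push hard. Then stand the brown dropper bottle upright in the holder's cup, right down on its floor, let go, and leave the jars and the beaker standing nearby alone.

Things in the scene. Friction and masses are not known exactly. Their poses are not given: they have to be found in the camera images.
- holder_mid (a point): Bottle holder, loose grey plastic, 70 mm high, about 0.16 kg, standing on its foot; this point is on its axis 35 mm above the foot, z up. Foot: four claws 10 mm high, then a round spigot 54 mm wide up to 20 mm (lowest 3 mm bevelled), a flange 68 mm wide from 20 to 26 mm, then a cup with four upright grip flats facing its +-x and +-y, 57 mm across, 26 to 69 mm up. Alike every quarter turn.
- holder_foot (a point): Centre of the holder's underside, 35 mm below holder_mid. The four square claws leave a cross-shaped slot 8.5 mm wide and 10 mm deep between them, running right across along the holder's own x and y; the claws' outer corners are 25.5 mm from the axis. It may go into the pocket at any yaw that meshes with the dog; leaning on the pocket's wall it may be too far off centre to mesh.
- cup_floor (a point): Centre of the floor of the holder's cup, 5 mm above holder_mid, where the bottle is to stand. The cup is open at the top, bore 44 mm, 30 mm deep.
- pocket (a point): Centre of the mouth of the mixer's pocket, at the top face of its turret; axes as the housing, z up. The pocket is round, 57 mm wide, 22 mm deep: about 1.5 mm of play all round the holder's spigot. Fully home, the holder's flange lies flat on the turret and holder_mid is 15 mm above this point. Forcing the holder against the mixer with more than 30 N damages the drive.
- dog_top (a point): On the pocket's axis, 12.5 mm below the mouth: top of the drive dog, a steel cross (two bars 40 mm long, 6 mm wide, rounded tops) on the pocket floor. Its angle is not reported (these axes are the housing's), differs every time, is never near square with the housing and repeats every quarter turn. It is stiff to turn (0.1 N m), so a lightly pressed holder slides round on it.
- dog_spring: The spring under the dog. Under a holder whose slots do not match, the dog gives way at most 3.5 mm, from 3 N at first to 7 N; when they match it springs up into the slots, the force goes away and the holder can go down. Out of mesh the flange stays 7.5 mm above the turret, or 4 mm when pressed; a holder let go then does not drop home. Origin on the pocket axis at the worktop.
- mixer: Bench mixer, fixed: white housing 180 x 150 mm (x, y), 34 mm high, knob and switch on its -x front, and on its middle a round aluminium turret 90 mm wide, its top 56 mm above the worktop. Origin: centre of its underside.
- bottle_mid (a point): Brown dropper bottle with a black cap, loose, upright, 88 mm high, 0.05 kg; body 33 mm wide up to 58 mm (rounded shoulder), cap 22 mm wide from 58 to 88 mm. This point is on its axis 44 mm above its foot. Standing in the holder's cup it is 49 mm above holder_mid.
- jar: Bystander: white jar with a black lid, 61 mm diameter, 78 mm high, loose; origin at the centre of its underside. Leave alone.
- beaker: Bystander: empty clear beaker, 66 mm diameter, 70 mm high, loose; origin at the centre of its underside. Leave alone.
- ointment: Bystander: low white screw-lid jar, 51 mm diameter, 40 mm high, loose; origin at the centre of its underside. Leave alone.
Mind the look-alikes: they are no part of the job. Of the things that look like the part that bears bottle_mid, take the one that is farthest to the robot's right at the start.

How it is judged:
By the outcome, as a careful person would: the job done as asked, in the order asked, and still so for the second after the job is handed in, with the robot touching nothing.
It also fails if it takes over 64 s, if anything falls off the work surface, if the arm or the gripper's body presses on something with over 40 N, if the wrist force passes 120 N, or if a joint passes its speed limit or range.

## Working session

There is one attempt and no reset: what is moved stays moved. The work goes in short steps, Python scripts to look and compute and a tool call to move; the robot and the scene stay as the last step left them, time stands still between calls to the robot, and variables do not carry over. Pictures are saved under pics/ and viewed, about 8 in all and at most 12, crops included, and the job is handed in when it is done.

Besides the shell and the picture viewer there is one more tool, called by a JSON object that holds its "name" and its "arguments". jog_arm: Moves the arm, as the interface text tells. Its arguments: {"type":"object","properties":{"motion":{"type":"array"},"newtons":{"type":"number"}},"required":["motion"]}

```bash
mkdir -p pics; cat > h.py <<'E'
import numpy as np, cv2
from cell import bot
def cap(n):
    c=bot.capture(n); np.savez(f'{n}.npz',**c); return c
def load(n): return dict(np.load(f'{n}.npz'))
def save(c,name,crop=None,s=1):
    im=c['pixels'][:,:,::-1]
    if crop: x0,y0,x1,y1=crop; im=im[y0:y1,x0:x1]
    cv2.imwrite(f'pics/{name}.png',cv2.resize(im,None,fx=s,fy=s,interpolation=cv2.INTER_CUBIC))
def ray(c,u,v):
    xd=(u-c['cx'])/c['fx'];yd=(v-c['cy'])/c['fy'];x,y=xd,yd
    for _ in range(20):
        f=1+c['k1']*(x*x+y*y);x,y=xd/f,yd/f
    T=c['world_from_camera'];return T[:3,3],T[:3,:3]@np.array([x,y,1.])
def atz(c,u,v,z):
    o,d=ray(c,u,v);return o+d*(z-o[2])/d[2]
def proj(c,p):
    T=c['world_from_camera'];q=T[:3,:3].T@(np.array(p,float)-T[:3,3]);x,y=q[:2]/q[2]
    f=1+c['k1']*(x*x+y*y);return np.array([c['fx']*x*f+c['cx'],c['fy']*y*f+c['cy']])
E
python3 - <<'E'
from h import *
for n in('scene','top'):
    c=cap(n);save(c,n+'0',s=1.25);print(n,c['fx'],c['k1'],c['world_from_camera'].round(3).tolist())
print(bot.read_state(),bot.pinch_z)
E
```

```text
scene 401.23897549696545 0.03508637307887928 [[-0.909, -0.318, 0.269, 0.282], [-0.416, 0.683, -0.6, 0.567], [0.007, -0.658, -0.753, 0.749], [0.0, 0.0, 0.0, 1.0]]
top 487.0028648559729 -0.09545407123277205 [[-0.027, -0.985, 0.169, 0.349], [-0.999, 0.023, -0.029, 0.032], [0.025, -0.17, -0.985, 1.245], [0.0, 0.0, 0.0, 1.0]]
{'clock': 0.1, 'q': array([ 1.30800561e+00,  4.23790544e-01,  1.63061209e+00, -3.08971795e-05,
        1.08861840e+00, -1.90088387e-02]), 'joint_vel': array([ 0.00062214, -0.00146394, -0.00185304,  0.00033448, -0.00235148,
        0.00072959]), 'joint_torque': array([-1.33945585e-03, -5.58425260e+01, -2.82442474e+01,  3.52416528e-06,
        2.98593710e-03,  3.09550921e-05]), 'eef_pos': array([0.15071709, 0.60603853, 0.2306077 ]), 'ee_rot': array([-0.5567705 ,  0.55739279,  0.43510157, -0.43589736]), 'ft_force': array([ 0.07980082, -0.69744048,  0.19008992]), 'torque': array([-0.01983882,  0.0096712 , -0.05765152]), 'opening': 0.08531982150967779} 0.0187
```

View pics/scene0.png

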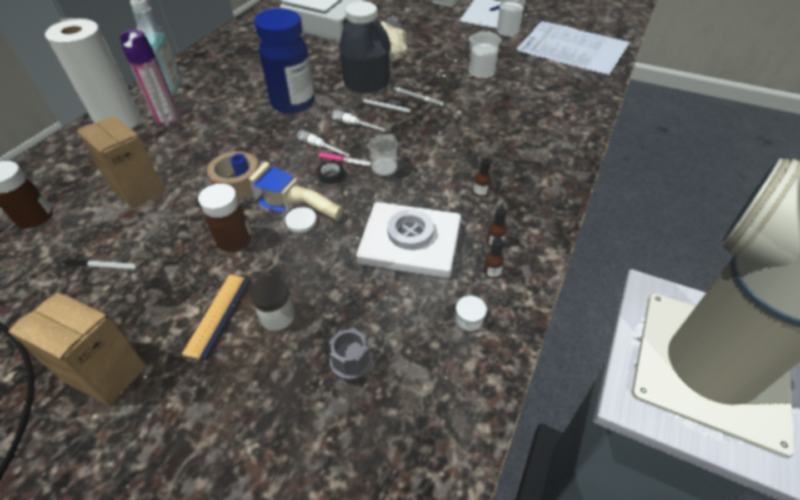

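View pics/top0.png

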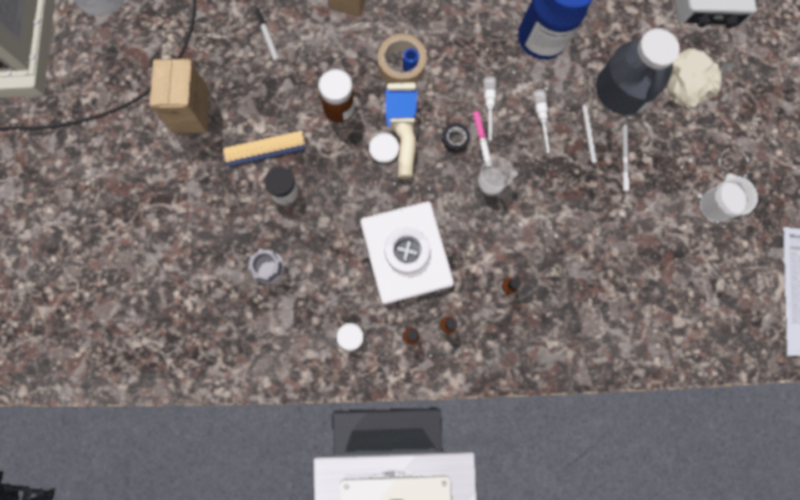

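The scene and top views show three brown dropper bottles. In the top view (scaled pixels) they are at (411,336), (448,325) and (510,286), and in the scene view at (494,262), (497,230) and (482,180). World -y, the robot's right, is image right in the top view, so the target should be the one at (510,286). The holder is at (265,265) and the pocket at (408,250). I'll check these in a close crop.

```bash
python3 - <<'E'
from h import *
t=load('top');s=load('scene')
for n,u,v,z in(('b1',328.5,271,.05),('b2',358,261,.05),('b3',408,229,.05),('holder',212,212,.06),('pocket',325.5,200,.056)):print(n,atz(t,u,v,z).round(3))
def cr(c,u,v,w,h,k):return cv2.resize(c['pixels'][v-h:v+h,u-w:u+w,::-1],None,fx=k,fy=k,interpolation=cv2.INTER_CUBIC)
a=np.hstack([cr(t,325,200,40,40,5),cr(t,213,212,40,40,5)])
b=np.hstack([cr(s,392,180,40,50,4),cr(s,328,183,50,50,4)])
b=np.hstack([b,np.zeros((b.shape[0],800-b.shape[1],3),np.uint8)])
cv2.imwrite('pics/m1.png',np.vstack([a,b])[:,:800]);print(a.shape,b.shape)
E
python3 -c "
import cv2;i=cv2.imread('pics/m1.png');cv2.imwrite('pics/m1s.png',cv2.resize(i,None,fx=.74,fy=.74))"
```

```text
b1 [ 0.378 -0.037  0.05 ]
b2 [ 0.401 -0.11   0.05 ]
b3 [ 0.476 -0.238  0.05 ]
holder [0.529 0.246 0.06 ]
pocket [ 0.553 -0.035  0.056]
(400, 800, 3) (400, 800, 3)
```

View pics/m1s.png

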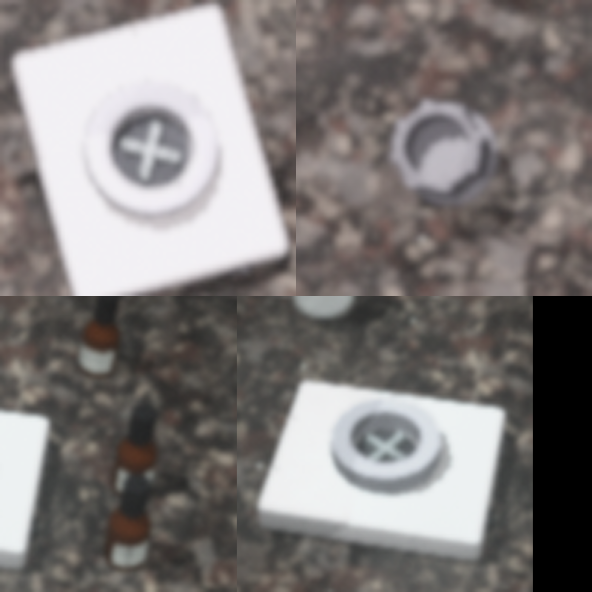

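The crop confirms the look-alikes: the target is the bottle farthest right, b3 at about (0.476,-0.238). The dog cross is clearly visible, and so are the holder's flats. Next I'll go above the holder.

```bash
cat >> h.py <<'E'
from scipy.spatial.transform import Rotation as Ro
def state():
    s=bot.read_state();q=s['ee_rot'];return s,np.array(s['eef_pos']),Ro.from_quat([q[1],q[2],q[3],q[0]])
def go(p,yaw=None):
    """tool-frame mm to p; keeps tool vertical; yaw= world heading (deg, mod 180) of tool x"""
    s,e,R=state();M=R.as_matrix();h=np.degrees(np.arctan2(M[1,0],M[0,0]))
    print('t',s['clock'],'tcp',e.round(4),'heading',round(h,2),'zaxis',M[:,2].round(3),'F',np.round(s['ft_force'],1),'T',np.round(s['torque'],2),'op',round(s['opening']*1e3,1),'q6',s['q'][5].round(2))
    if p is not None:
        d=M.T@(np.array(p)-e)*1e3;print('delta tool mm',d.round(1))
    if yaw is not None:
        for k in(0,90,-90,180):
            a=(yaw-h+k+180)%360-180;print(' az rad',round(np.radians(-a),3),'for heading',yaw+k)
E
python3 -c "
from h import *
go([.529,.246,.25],0)"
```

```text
t 0.1 tcp [0.1507 0.606  0.2306] heading 76.03 zaxis [-0.97   0.241 -0.   ] F [ 0.1 -0.7  0.2] T [-0.02  0.01 -0.06] op 85.3 q6 -0.02
delta tool mm [-258.1  -19.  -454. ]
 az rad 1.327 for heading 0
 az rad -0.244 for heading 90
 az rad 2.898 for heading -90
 az rad -1.815 for heading 180
```

{"name": "jog_arm", "arguments": {"motion": [{"dx": -20, "dy": -2, "dz": -35}, {"dx": -20, "dy": -2, "dz": -35}, {"dx": -20, "dy": -2, "dz": -35}, {"dx": -20, "dy": -2, "dz": -35}, {"dx": -20, "dy": -2, "dz": -35}, {"dx": -20, "dy": -2, "dz": -35}, {"dx": -20, "dy": -2, "dz": -35}, {"dx": -20, "dy": -2, "dz": -35}, {"dx": -20, "dy": -2, "dz": -35}, {"dx": -20, "dy": -2, "dz": -35}]}}

```text
invalid input at $.motion[0]: expected keys fingers, dx, dy, dz, ax, ay, az
```

```bash
python3 - <<'E'
from h import *
go([.529,.246,.25],30)
c=cap('wrist');save(c,'w1',s=1.25);T=c['world_from_camera'];print(T.round(3).tolist(),c['fx'])
print(proj(c,[.529,.246,.06]),c['pixels'].shape)
E
```

```text
t 0.1 tcp [0.1507 0.606  0.2306] heading 76.03 zaxis [-0.97   0.241 -0.   ] F [ 0.1 -0.7  0.2] T [-0.02  0.01 -0.06] op 85.3 q6 -0.02
delta tool mm [-258.1  -19.  -454. ]
 az rad 0.803 for heading 30
 az rad -0.767 for heading 120
 az rad 2.374 for heading -60
 az rad -2.338 for heading 210
[[0.242, 0.927, 0.286, 0.077], [0.97, -0.231, -0.072, 0.624], [-0.001, 0.295, -0.956, 0.373], [0.0, 0.0, 0.0, 1.0]] 331.36330389714044
[151.74443545 473.65487228] (400, 640, 3)
```

View pics/w1.png

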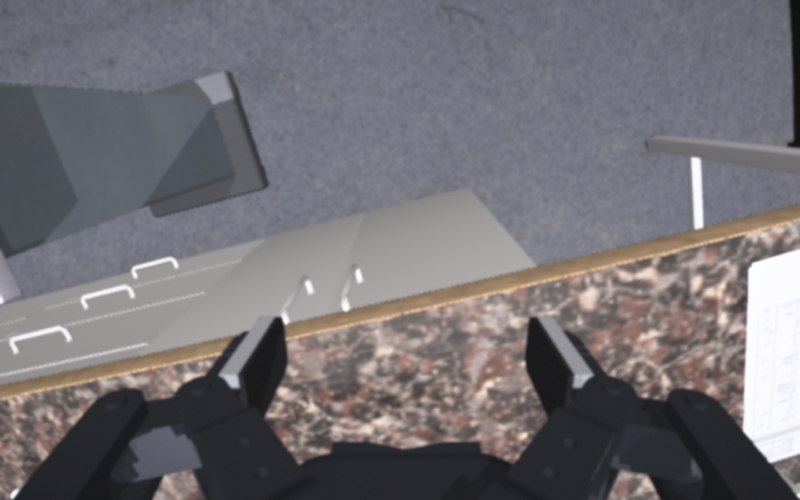

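{"name": "jog_arm", "arguments": {"motion": [{"fingers": 85, "dx": -20, "dy": -2, "dz": -35, "ax": 0, "ay": 0, "az": 0}, {"fingers": 85, "dx": -20, "dy": -2, "dz": -35, "ax": 0, "ay": 0, "az": 0}, {"fingers": 85, "dx": -20, "dy": -2, "dz": -35, "ax": 0, "ay": 0, "az": 0}, {"fingers": 85, "dx": -20, "dy": -2, "dz": -35, "ax": 0, "ay": 0, "az": 0}, {"fingers": 85, "dx": -20, "dy": -2, "dz": -35, "ax": 0, "ay": 0, "az": 0}, {"fingers": 85, "dx": -20, "dy": -2, "dz": -35, "ax": 0, "ay": 0, "az": 0}, {"fingers": 85, "dx": -20, "dy": -2, "dz": -35, "ax": 0, "ay": 0, "az": 0}, {"fingers": 85, "dx": -20, "dy": -2, "dz": -35, "ax": 0, "ay": 0, "az": 0}, {"fingers": 85, "dx": -20, "dy": -2, "dz": -35, "ax": 0, "ay": 0, "az": 0}, {"fingers": 85, "dx": -20, "dy": -2, "dz": -35, "ax": 0, "ay": 0, "az": 0}]}}

```text
clock: 0.98
eef_pos: [0.4432, 0.3262, 0.2514]
ee_rot: [0.557, -0.557, -0.435, 0.436]
ft_force: [0.3, 0.5, -0.4]
opening: 0.0852
```

```bash
python3 - <<'E'
from h import *
go([.529,.246,.25],30)
E
```

```text
t 0.9833 tcp [0.4432 0.3262 0.2514] heading 76.03 zaxis [-0.97   0.241  0.   ] F [ 0.3  0.5 -0.4] T [ 0.02 -0.06 -0.03] op 85.2 q6 -0.71
delta tool mm [ -57.2    1.4 -102.6]
 az rad 0.803 for heading 30
 az rad -0.767 for heading 120
 az rad 2.374 for heading -60
 az rad -2.338 for heading 210
```

{"name": "jog_arm", "arguments": {"motion": [{"fingers": 85, "dx": -19, "dy": 0, "dz": -34, "ax": 0, "ay": 0, "az": 0}, {"fingers": 85, "dx": -19, "dy": 0, "dz": -34, "ax": 0, "ay": 0, "az": 0}, {"fingers": 85, "dx": -19, "dy": 0, "dz": -34, "ax": 0, "ay": 0, "az": 0}, {"fingers": 85, "dx": 0, "dy": 0, "dz": 0, "ax": 0, "ay": 0.115, "az": 0}, {"fingers": 85, "dx": 0, "dy": 0, "dz": 0, "ax": 0, "ay": 0.115, "az": 0}, {"fingers": 85, "dx": 0, "dy": 0, "dz": 0, "ax": 0, "ay": 0.115, "az": 0}, {"fingers": 85, "dx": 0, "dy": 0, "dz": 0, "ax": 0, "ay": 0.115, "az": 0}, {"fingers": 85, "dx": 0, "dy": 0, "dz": 0, "ax": 0, "ay": 0.115, "az": 0}, {"fingers": 85, "dx": 0, "dy": 0, "dz": 0, "ax": 0, "ay": 0.115, "az": 0}, {"fingers": 85, "dx": 0, "dy": 0, "dz": 0, "ax": 0, "ay": 0.115, "az": 0}]}}

```text
clock: 1.82
eef_pos: [0.5273, 0.2479, 0.251]
ee_rot: [-0.684, 0.684, 0.18, -0.181]
ft_force: [-0.3, -0.3, 0.8]
opening: 0.085
```

```bash
python3 - <<'E'
from h import *
go([.529,.246,.25],30)
c=cap('wrist');u,v=proj(c,[.529,.246,.06]).astype(int);print(u,v)
x0,y0=u-80,max(v-80,0);print('crop',x0,y0);save(c,'w2',(x0,y0,x0+160,y0+140),4)
E
```

```text
t 1.8167 tcp [0.5273 0.2479 0.251 ] heading 29.58 zaxis [-0.494  0.87   0.   ] F [-0.3 -0.3  0.8] T [0.02 0.04 0.  ] op 85.0 q6 -0.1
delta tool mm [ 0.6  1.  -2.5]
 az rad -0.007 for heading 30
 az rad -1.578 for heading 120
 az rad 1.563 for heading -60
 az rad 3.134 for heading 210
326 171
crop 246 91
```

View pics/w2.png

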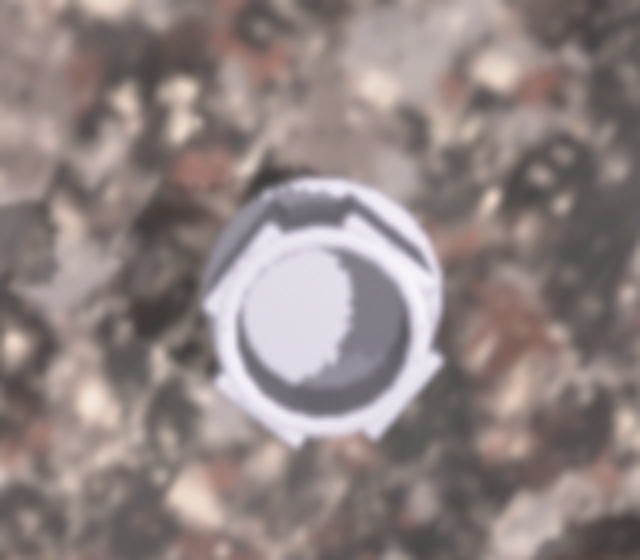

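The holder sits at about (325,330) in the crop. Its flats run at about 40–55° in the image, with corners at (207,312), (273,225), (220,380), (300,445), (440,358) and (378,438).

```bash
python3 - <<'E'
from h import *
c=load('wrist')
P=lambda u,v,z=.069:atz(c,246+u/4,91+v/4,z)[:2]
for a,b in(((207,312),(273,225)),((220,380),(300,445)),((440,358),(378,438))):
    p,q=P(*a),P(*b);d=q-p;print(p.round(4),q.round(4),np.linalg.norm(d).round(4),(np.degrees(np.arctan2(d[1],d[0]))%90).round(1))
print('bore ctr',P(325,332,.07), [P(*x,.07) for x in((234,332),(414,332),(325,240),(325,418))])
p=P(325,332,.07);go([*p,.028],0)
# dog from top picture, threshold inside pocket
E
```

```text
[0.5017 0.2364] [0.5055 0.2636] 0.0275 82.1
[0.5129 0.2225] [0.5391 0.2174] 0.0267 78.9
[0.5585 0.255 ] [0.5557 0.2289] 0.0262 83.7
bore ctr [0.52980196 0.24670557] [array([0.50997591, 0.23546985]), array([0.54918983, 0.25770814]), array([0.51831605, 0.26685148]), array([0.54096518, 0.22712897])]
t 1.8667 tcp [0.5273 0.2479 0.251 ] heading 29.19 zaxis [-0.488  0.873  0.   ] F [ 0.3  0.2 -0.1] T [ 0.01 -0.    0.03] op 85.2 q6 -0.09
delta tool mm [  1.8 223.   -2.3]
 az rad 0.509 for heading 0
 az rad -1.061 for heading 90
 az rad 2.08 for heading -90
 az rad -2.632 for heading 180
```

{"name": "jog_arm", "arguments": {"motion": [{"fingers": 85, "dx": 1.8, "dy": 0, "dz": -2.3, "ax": 0, "ay": 0.108, "az": 0}, {"fingers": 85, "dx": 0, "dy": 0, "dz": 0, "ax": 0, "ay": 0.109, "az": 0}, {"fingers": 85, "dx": 0, "dy": 0, "dz": 0, "ax": 0, "ay": 0.109, "az": 0}, {"fingers": 85, "dx": 0, "dy": 0, "dz": 0, "ax": 0, "ay": 0.109, "az": 0}, {"fingers": 85, "dx": 0, "dy": 0, "dz": 0, "ax": 0, "ay": 0.109, "az": 0}, {"fingers": 85, "dx": 0, "dy": 0, "dz": 0, "ax": 0, "ay": 0.109, "az": 0}, {"fingers": 85, "dx": 0, "dy": 40, "dz": 0, "ax": 0, "ay": 0, "az": 0}, {"fingers": 85, "dx": 0, "dy": 40, "dz": 0, "ax": 0, "ay": 0, "az": 0}, {"fingers": 85, "dx": 0, "dy": 40, "dz": 0, "ax": 0, "ay": 0, "az": 0}, {"fingers": 85, "dx": 0, "dy": 20, "dz": 0, "ax": 0, "ay": 0, "az": 0}]}}

```text
clock: 2.7
eef_pos: [0.5276, 0.2458, 0.107]
ee_rot: [-0.705, 0.707, -0.047, 0.044]
ft_force: [-1.1, -0.6, -0.0]
opening: 0.0849
```

```bash
python3 - <<'E'
from h import *
go([.530,.2465,.028],-8.4)
E
```

```text
t 2.7 tcp [0.5276 0.2458 0.107 ] heading -7.34 zaxis [ 0.128  0.992 -0.003] F [-1.1 -0.6 -0. ] T [-0.01  0.02  0.05] op 84.9 q6 0.54
delta tool mm [ 2.6 79.   1.2]
 az rad 0.018 for heading -8.4
 az rad -1.552 for heading 81.6
 az rad 1.589 for heading -98.4
 az rad -3.123 for heading 171.6
```

{"name": "jog_arm", "arguments": {"motion": [{"fingers": 85, "dx": 1, "dy": 30, "dz": 0.5, "ax": 0, "ay": 0, "az": 0}, {"fingers": 85, "dx": 0.5, "dy": 30, "dz": 0.5, "ax": 0, "ay": 0, "az": 0}, {"fingers": 85, "dx": 0, "dy": 19, "dz": 0, "ax": 0, "ay": 0, "az": 0}, {"fingers": 85, "dx": 0, "dy": 0, "dz": 0, "ax": 0, "ay": 0, "az": 0}, {"fingers": 60, "dx": 0, "dy": 0, "dz": 0, "ax": 0, "ay": 0, "az": 0}, {"fingers": 50, "dx": 0, "dy": 0, "dz": 0, "ax": 0, "ay": 0, "az": 0}, {"fingers": 50, "dx": 0, "dy": 0, "dz": 0, "ax": 0, "ay": 0, "az": 0}, {"fingers": 50, "dx": 0, "dy": 0, "dz": 0, "ax": 0, "ay": 0, "az": 0}, {"fingers": 50, "dx": 0, "dy": 0, "dz": 0, "ax": 0, "ay": 0, "az": 0}, {"fingers": 50, "dx": 0, "dy": 0, "dz": 0, "ax": 0, "ay": 0, "az": 0}], "newtons": 40}}

```text
clock: 3.53
eef_pos: [0.5328, 0.2482, 0.0339]
ee_rot: [0.706, -0.705, 0.045, -0.047]
ft_force: [-0.9, -0.1, 7.7]
opening: 0.0566
```

```bash
python3 - <<'E'
from h import *
go([.530,.2465,.028],-8.4)
t=load('top')
# refine pocket centre / dog via top picture
go([.553,-.035,.16],-10)
E
```

```text
t 3.5333 tcp [0.5328 0.2482 0.0339] heading -7.49 zaxis [0.13  0.991 0.001] F [-0.9 -0.1  7.7] T [0.02 0.08 0.05] op 56.6 q6 0.55
delta tool mm [-2.6  5.9 -2. ]
 az rad 0.016 for heading -8.4
 az rad -1.555 for heading 81.6
 az rad 1.587 for heading -98.4
 az rad -3.126 for heading 171.6
t 3.5333 tcp [0.5328 0.2482 0.0339] heading -7.49 zaxis [0.13  0.991 0.001] F [-0.9 -0.1  7.7] T [0.02 0.08 0.05] op 56.6 q6 0.55
delta tool mm [  57.3 -126.4 -277.9]
 az rad 0.044 for heading -10
 az rad -1.527 for heading 80
 az rad 1.615 for heading -100
 az rad -3.098 for heading 170
```

{"name": "jog_arm", "arguments": {"motion": [{"fingers": 50, "dx": 0, "dy": -12, "dz": 0, "ax": 0, "ay": 0, "az": 0}, {"fingers": 50, "dx": 0, "dy": -20, "dz": 0, "ax": 0, "ay": 0, "az": 0}, {"fingers": 50, "dx": 0, "dy": -35, "dz": 0, "ax": 0, "ay": 0, "az": 0}, {"fingers": 50, "dx": 0, "dy": -35, "dz": 0, "ax": 0, "ay": 0, "az": 0}, {"fingers": 50, "dx": 0, "dy": -35, "dz": 0, "ax": 0, "ay": 0, "az": 0}, {"fingers": 50, "dx": 7, "dy": -10, "dz": -35, "ax": 0, "ay": 0, "az": 0}, {"fingers": 50, "dx": 7, "dy": -10, "dz": -36, "ax": 0, "ay": 0, "az": 0}, {"fingers": 50, "dx": 7, "dy": -10, "dz": -36, "ax": 0, "ay": 0, "az": 0}, {"fingers": 50, "dx": 7, "dy": 0, "dz": -36, "ax": 0, "ay": 0, "az": 0}, {"fingers": 50, "dx": 7, "dy": 0, "dz": -36, "ax": 0, "ay": 0, "az": 0}]}}

```text
clock: 4.37
eef_pos: [0.5431, 0.0642, 0.2012]
ee_rot: [0.706, -0.706, 0.045, -0.047]
ft_force: [1.5, -0.1, -2.3]
opening: 0.0564
```

{"name": "jog_arm", "arguments": {"motion": [{"fingers": 50, "dx": 7, "dy": 0, "dz": -36, "ax": 0, "ay": 0, "az": 0}, {"fingers": 50, "dx": 7, "dy": 0, "dz": -36, "ax": 0, "ay": 0, "az": 0}, {"fingers": 50, "dx": 7, "dy": 0, "dz": -36, "ax": 0, "ay": 0, "az": 0}, {"fingers": 50, "dx": 7, "dy": 0, "dz": -36, "ax": 0, "ay": 0, "az": 0}, {"fingers": 50, "dx": 2, "dy": 0, "dz": -16, "ax": 0, "ay": 0, "az": 0}, {"fingers": 50, "dx": 0, "dy": 0, "dz": 0, "ax": 0, "ay": 0, "az": 0}, {"fingers": 50, "dx": 0, "dy": 0, "dz": 0, "ax": 0, "ay": 0, "az": 0}, {"fingers": 50, "dx": 0, "dy": 0, "dz": 0, "ax": 0, "ay": 0, "az": 0}, {"fingers": 50, "dx": 0, "dy": 0, "dz": 0, "ax": 0, "ay": 0, "az": 0}, {"fingers": 50, "dx": 0, "dy": 0, "dz": 0, "ax": 0, "ay": 0, "az": 0}]}}

```text
clock: 5.2
eef_pos: [0.5518, -0.0957, 0.1995]
ee_rot: [0.706, -0.706, 0.046, -0.046]
ft_force: [-0.2, -0.7, -0.7]
opening: 0.0566
```

```bash
python3 - <<'E'
from h import *
go([.553,-.10,.2],-10)
c=cap('wrist');print(proj(c,[.553,-.035,.056]))
save(c,'w3',s=1.25)
E
```

```text
t 5.2 tcp [ 0.5518 -0.0957  0.1995] heading -7.41 zaxis [0.129 0.992 0.   ] F [-0.2 -0.7 -0.7] T [ 0.04 -0.03  0.04] op 56.6 q6 -0.06
delta tool mm [ 1.7 -0.5 -4.1]
 az rad 0.045 for heading -10
 az rad -1.526 for heading 80
 az rad 1.616 for heading -100
 az rad -3.096 for heading 170
[317.49046571 111.28407304]
```

View pics/w3.png

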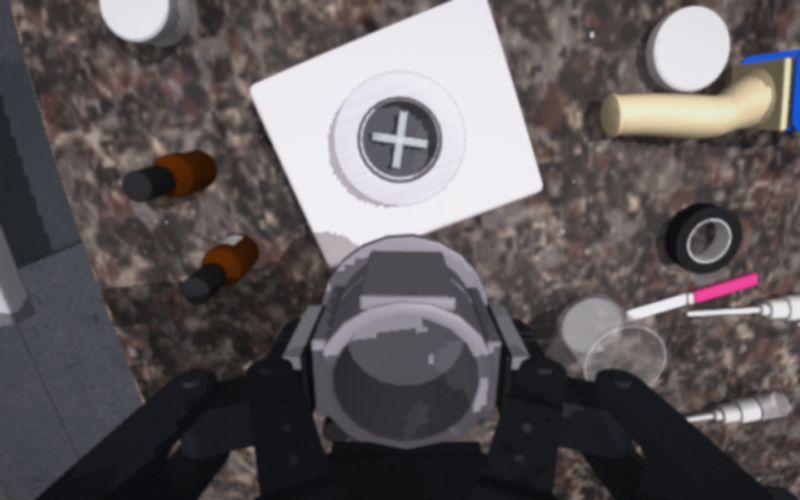

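The holder hangs level in the jaws with its flats square. The pocket is at (402,138) in this view with the dog's cross plainly visible. Next I'll fit both numerically.

```bash
python3 - <<'E'
from h import *
c=load('wrist');t=load('top')
def rect(c,x0,y0,z,half=.04,n=401):
    g=np.linspace(-half,half,n);X,Y=np.meshgrid(g,g)  # col->x,row->y
    pts=np.array([proj(c,[x0+a,y0+b,z]) for a,b in zip(X.ravel(),Y.ravel())],np.float32).reshape(n,n,2)
    return cv2.remap(c['pixels'],pts[...,0],pts[...,1],cv2.INTER_CUBIC)
# rim circle: sharpest dark->bright ring
def rim(c,z,x0,y0):
    im=cv2.GaussianBlur(cv2.cvtColor(rect(c,x0,y0,z),cv2.COLOR_RGB2GRAY).astype(np.float32),(0,0),4)
    pts=[]
    for a in np.arange(0,2*np.pi,.05):
        r=np.arange(110,175);pr=[im[int(round(200+k*np.sin(a))),int(round(200+k*np.cos(a)))] for k in r]
        k=r[np.argmax(np.gradient(pr))];pts.append((k*np.cos(a),k*np.sin(a)))
    p=np.array(pts)*.2
    for _ in range(4):
        A=np.c_[2*p,np.ones(len(p))];s=np.linalg.lstsq(A,(p**2).sum(1),rcond=None)[0];R=np.sqrt(s[2]+s[:2]@s[:2])
        e=abs(np.hypot(*(p-s[:2]).T)-R);p=p[e<max(1.5*np.median(e),.4)]
    return x0+s[0]/1e3,y0+s[1]/1e3,R,len(p)
for n,cc in(('w',c),('t',t)):
    x,y=.553,-.035
    for _ in range(2):x,y,R,k=rim(cc,.056,x,y)
    print(n,'pocket',round(x,4),round(y,4),'R',R.round(2),k)
    im=rect(cc,x,y,.0435,.03,301);g=cv2.cvtColor(im,cv2.COLOR_RGB2GRAY).astype(float)
    gx,gy=np.meshgrid(np.linspace(-30,30,301),np.linspace(-30,30,301));
    best=max((( g[((abs(-X*np.sin(a)+Y*np.cos(a))<3)&(abs(X*np.cos(a)+Y*np.sin(a))<20))|((abs(X*np.cos(a)+Y*np.sin(a))<3)&(abs(-X*np.sin(a)+Y*np.cos(a))<20))].mean()),np.degrees(a),ox,oy)
      for ox in np.arange(-3,3.1,.5) for oy in np.arange(-3,3.1,.5) for X,Y in[(gx-ox,gy-oy)] for a in np.radians(np.arange(-45,45,1.)))
    print('dog',best)
    if n=='w':cv2.imwrite('pics/r.png',im)
E
```

```text
w pocket 0.5543 -0.036 R 28.68 110
dog (np.float64(180.95429550166773), np.float64(-16.0), np.float64(0.0), np.float64(0.0))
t pocket 0.5551 -0.0344 R 27.18 69
dog (np.float64(190.676011899396), np.float64(-16.0), np.float64(0.0), np.float64(0.0))
```

```bash
python3 - <<'E'
from h import *
c=load('wrist');s,e,R=state();M=R.as_matrix()
z=e[2]-.034+.069
for u,v in((408,298),(408,308),(405,440),(315,375),(497,375),(332,375),(479,375),(405,318)):
    p=atz(c,u/1.25,v/1.25,z);print((u,v),(M.T@(p-e)*1e3).round(1))
save(c,'cup',(240,220,420,360),4)
go([.5543,-.036,.10],-16)
E
```

```text
(408, 298) [ -0.3 -35.   25.4]
(408, 308) [ -0.3 -35.   22.3]
(405, 440) [ -1.2 -35.  -24.8]
(315, 375) [-28.5 -35.   -0.2]
(497, 375) [ 26.8 -35.   -0.2]
(332, 375) [-23.3 -35.   -0.1]
(479, 375) [ 21.3 -35.   -0.2]
(405, 318) [ -1.2 -35.   19.2]
t 5.25 tcp [ 0.5519 -0.0957  0.1994] heading -7.41 zaxis [0.129 0.992 0.   ] F [ 1.3 -0.1 -0.8] T [-0.03  0.01  0.01] op 56.6 q6 -0.06
delta tool mm [-5.3 99.4 59.5]
 az rad 0.15 for heading -16
 az rad -1.421 for heading 74
 az rad 1.721 for heading -106
 az rad -2.992 for heading 164
```

View pics/cup.png

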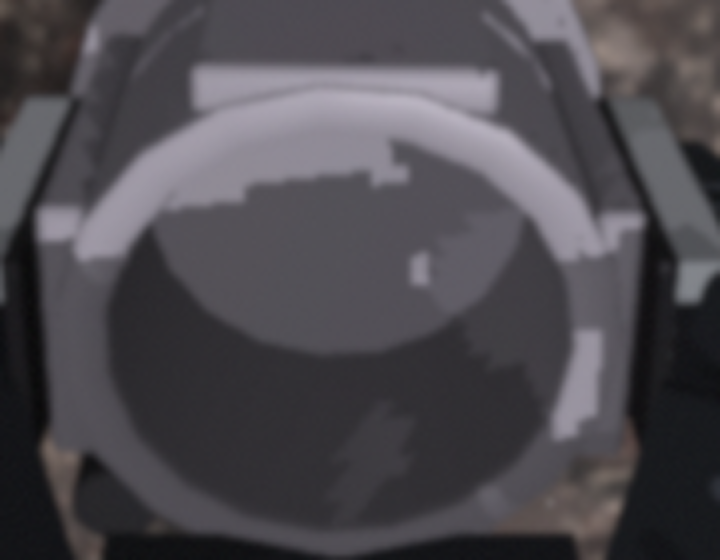

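```bash
python3 - <<'E'
from h import *
c=load('wrist');s,e,R=state();M=R.as_matrix()
def P(u,v,h):
    p=atz(c,240+u/4,220+v/4,e[2]-.034+h);return (M.T@(p-e)*1e3)[[0,2]]
for n,l in(('bore',[(108,320),(575,320),(341,112),(341,527)]),('outer',[(75,300),(603,300),(341,86),(341,553)])):
    q=np.array([P(*a,.070) for a in l]);print(n,q.round(1).tolist(),'ctr x',q[:2,0].mean().round(2),'z',q[2:,1].mean().round(2))
print('flat edge',P(345,66,.069))
E
```

```text
bore [[-22.6, 0.6], [21.3, 0.5], [-0.7, 22.2], [-0.7, -23.8]] ctr x -0.66 z -0.79
outer [[-25.6, 2.7], [23.8, 2.7], [-0.7, 24.7], [-0.7, -27.1]] ctr x -0.9 z -1.19
flat edge [-0.36789221 26.17588595]
```

{"name": "jog_arm", "arguments": {"motion": [{"fingers": 50, "dx": -2.4, "dy": 0, "dz": 20, "ax": 0, "ay": 0, "az": 0}, {"fingers": 50, "dx": -2, "dy": 0, "dz": 20, "ax": 0, "ay": 0, "az": 0}, {"fingers": 50, "dx": 0, "dy": 0, "dz": 20.5, "ax": 0, "ay": 0, "az": 0}, {"fingers": 50, "dx": 0, "dy": 0, "dz": 0, "ax": 0, "ay": 0.075, "az": 0}, {"fingers": 50, "dx": 0, "dy": 0, "dz": 0, "ax": 0, "ay": 0.075, "az": 0}, {"fingers": 50, "dx": 0, "dy": 35, "dz": 0, "ax": 0, "ay": 0, "az": 0}, {"fingers": 50, "dx": 0, "dy": 35, "dz": 0, "ax": 0, "ay": 0, "az": 0}, {"fingers": 50, "dx": 0, "dy": 30, "dz": 0, "ax": 0, "ay": 0, "az": 0}, {"fingers": 50, "dx": 0, "dy": 0, "dz": 0, "ax": 0, "ay": 0, "az": 0}, {"fingers": 50, "dx": 0, "dy": 0, "dz": 0, "ax": 0, "ay": 0, "az": 0}]}}

```text
clock: 6.08
eef_pos: [0.5543, -0.0356, 0.0983]
ee_rot: [-0.7, 0.7, -0.1, 0.097]
ft_force: [-0.0, -0.5, -0.8]
opening: 0.0564
```

```bash
python3 - <<'E'
from h import *
go([.5553,-.0351,.088],-16)
E
```

```text
t 6.0833 tcp [ 0.5543 -0.0356  0.0983] heading -16.05 zaxis [ 0.276  0.961 -0.001] F [-0.  -0.5 -0.8] T [ 0.01 -0.01  0.01] op 56.4 q6 0.19
delta tool mm [ 0.8 10.3  0.8]
 az rad -0.001 for heading -16
 az rad -1.572 for heading 74
 az rad 1.57 for heading -106
 az rad 3.141 for heading 164
```

{"name": "jog_arm", "arguments": {"motion": [{"fingers": 50, "dx": 0.4, "dy": 2, "dz": 0.4, "ax": 0, "ay": 0, "az": 0}, {"fingers": 50, "dx": 0, "dy": 2, "dz": 0, "ax": 0, "ay": 0, "az": 0}, {"fingers": 50, "dx": 0, "dy": 2, "dz": 0, "ax": 0, "ay": 0, "az": 0}, {"fingers": 50, "dx": 0, "dy": 2, "dz": 0, "ax": 0, "ay": 0, "az": 0}, {"fingers": 50, "dx": 0, "dy": 2, "dz": 0, "ax": 0, "ay": 0, "az": 0}, {"fingers": 50, "dx": 0, "dy": 2, "dz": 0, "ax": 0, "ay": 0, "az": 0}, {"fingers": 50, "dx": 0, "dy": 1, "dz": 0, "ax": 0, "ay": 0, "az": 0}, {"fingers": 50, "dx": 0, "dy": 0, "dz": 0, "ax": 0, "ay": 0, "az": 0}, {"fingers": 50, "dx": 0, "dy": 0, "dz": 0, "ax": 0, "ay": 0, "az": 0}, {"fingers": 50, "dx": 0, "dy": 0, "dz": 0, "ax": 0, "ay": 0, "az": 0}]}}

```text
clock: 6.92
eef_pos: [0.556, -0.0361, 0.0863]
ee_rot: [0.7, -0.7, 0.099, -0.099]
ft_force: [-1.0, -0.2, -1.4]
opening: 0.0566
```

```bash
python3 - <<'E'
from h import *
go([.5553,-.0351,.070],-16)
E
```

```text
t 6.9167 tcp [ 0.556  -0.0361  0.0863] heading -16.1 zaxis [ 0.277  0.961 -0.   ] F [-1.  -0.2 -1.4] T [0.02 0.03 0.03] op 56.6 q6 0.19
delta tool mm [-0.9 16.3  0.7]
 az rad -0.002 for heading -16
 az rad -1.573 for heading 74
 az rad 1.569 for heading -106
 az rad 3.14 for heading 164
```

{"name": "jog_arm", "arguments": {"motion": [{"fingers": 50, "dx": 0, "dy": 1.2, "dz": 0, "ax": 0, "ay": 0, "az": 0}, {"fingers": 50, "dx": 0, "dy": 1.2, "dz": 0, "ax": 0, "ay": 0, "az": 0}, {"fingers": 50, "dx": 0, "dy": 1.2, "dz": 0, "ax": 0, "ay": 0, "az": 0}, {"fingers": 50, "dx": 0, "dy": 1.2, "dz": 0, "ax": 0, "ay": 0, "az": 0}, {"fingers": 50, "dx": 0, "dy": 1.2, "dz": 0, "ax": 0, "ay": 0, "az": 0}, {"fingers": 50, "dx": 0, "dy": 1.2, "dz": 0, "ax": 0, "ay": 0, "az": 0}, {"fingers": 50, "dx": 0, "dy": 1.2, "dz": 0, "ax": 0, "ay": 0, "az": 0}, {"fingers": 50, "dx": 0, "dy": 1.2, "dz": 0, "ax": 0, "ay": 0, "az": 0}, {"fingers": 50, "dx": 0, "dy": 1.2, "dz": 0, "ax": 0, "ay": 0, "az": 0}, {"fingers": 50, "dx": 0, "dy": 0, "dz": 0, "ax": 0, "ay": 0, "az": 0}]}}

```text
clock: 7.75
eef_pos: [0.5564, -0.0358, 0.0755]
ee_rot: [0.7, -0.7, 0.099, -0.099]
ft_force: [0.5, 2.9, -1.6]
opening: 0.0565
```

```bash
python3 - <<'E'
from h import *
go([.5553,-.0351,.070],-16)
E
```

```text
t 7.75 tcp [ 0.5564 -0.0358  0.0755] heading -16.11 zaxis [0.277 0.961 0.001] F [ 0.5  2.9 -1.6] T [ 0.64 -0.3   0.08] op 56.5 q6 0.19
delta tool mm [-1.2  5.5  0.3]
 az rad -0.002 for heading -16
 az rad -1.573 for heading 74
 az rad 1.569 for heading -106
 az rad 3.14 for heading 164
```

{"name": "jog_arm", "arguments": {"motion": [{"fingers": 50, "dx": 0, "dy": 0, "dz": 0.5, "ax": 0, "ay": 0, "az": 0}, {"fingers": 50, "dx": 0, "dy": 1, "dz": 0.5, "ax": 0, "ay": 0, "az": 0}, {"fingers": 50, "dx": 0, "dy": 1, "dz": 0, "ax": 0, "ay": 0, "az": 0}, {"fingers": 50, "dx": 0, "dy": 1, "dz": 0, "ax": 0, "ay": 0, "az": 0}, {"fingers": 50, "dx": 0, "dy": 1, "dz": 0, "ax": 0, "ay": 0, "az": 0}, {"fingers": 50, "dx": 0, "dy": 0, "dz": 0, "ax": 0, "ay": 0, "az": 0}, {"fingers": 50, "dx": 0, "dy": 0, "dz": 0, "ax": 0, "ay": 0, "az": 0}, {"fingers": 50, "dx": 0, "dy": 0, "dz": 0, "ax": 0, "ay": 0, "az": 0}, {"fingers": 50, "dx": 0, "dy": 0, "dz": 0, "ax": 0, "ay": 0, "az": 0}, {"fingers": 50, "dx": 0, "dy": 0, "dz": 0, "ax": 0, "ay": 0, "az": 0}]}}

```text
clock: 8.58
eef_pos: [0.556, -0.0351, 0.0714]
ee_rot: [-0.7, 0.7, -0.099, 0.099]
ft_force: [0.1, 2.2, -2.7]
opening: 0.0563
```

```bash
python3 - <<'E'
from h import *
go([.5553,-.0351,.070],-16)
E
```

```text
t 8.5833 tcp [ 0.556  -0.0351  0.0714] heading -16.1 zaxis [ 0.277  0.961 -0.   ] F [ 0.1  2.2 -2.7] T [ 0.21 -0.05 -0.  ] op 56.3 q6 0.2
delta tool mm [-0.7  1.4 -0.2]
 az rad -0.002 for heading -16
 az rad -1.573 for heading 74
 az rad 1.569 for heading -106
 az rad 3.14 for heading 164
```

{"name": "jog_arm", "arguments": {"motion": [{"fingers": 50, "dx": 0, "dy": 1, "dz": 0.4, "ax": 0, "ay": 0, "az": 0}, {"fingers": 50, "dx": 0, "dy": 1, "dz": 0, "ax": 0, "ay": 0, "az": 0}, {"fingers": 50, "dx": 0, "dy": 0.5, "dz": 0, "ax": 0, "ay": 0, "az": 0}, {"fingers": 50, "dx": 0, "dy": 0, "dz": 0, "ax": 0, "ay": 0, "az": 0}, {"fingers": 50, "dx": 0, "dy": 0, "dz": 0, "ax": 0, "ay": 0, "az": 0}, {"fingers": 50, "dx": 0, "dy": 0, "dz": 0, "ax": 0, "ay": 0, "az": 0}, {"fingers": 50, "dx": 0, "dy": 0, "dz": 0, "ax": 0, "ay": 0, "az": 0}, {"fingers": 50, "dx": 0, "dy": 0, "dz": 0, "ax": 0, "ay": 0, "az": 0}, {"fingers": 50, "dx": 0, "dy": 0, "dz": 0, "ax": 0, "ay": 0, "az": 0}, {"fingers": 50, "dx": 0, "dy": 0, "dz": 0, "ax": 0, "ay": 0, "az": 0}]}}

```text
clock: 9.42
eef_pos: [0.5564, -0.0348, 0.07]
ee_rot: [-0.7, 0.7, -0.099, 0.099]
ft_force: [-3.7, 0.6, 9.8]
opening: 0.0564
```

```bash
python3 - <<'E'
from h import *
go([.5553,-.0351,.070],-16)
E
```

```text
t 9.4167 tcp [ 0.5564 -0.0348  0.07  ] heading -16.09 zaxis [ 0.277  0.961 -0.   ] F [-3.7  0.6  9.8] T [0.09 0.39 0.  ] op 56.4 q6 0.2
delta tool mm [-1.   0.  -0.6]
 az rad -0.002 for heading -16
 az rad -1.572 for heading 74
 az rad 1.569 for heading -106
 az rad 3.14 for heading 164
```

{"name": "jog_arm", "arguments": {"motion": [{"fingers": 50, "dx": 0, "dy": -0.8, "dz": 0, "ax": 0, "ay": 0, "az": 0}, {"fingers": 60, "dx": 0, "dy": 0, "dz": 0, "ax": 0, "ay": 0, "az": 0}, {"fingers": 72, "dx": 0, "dy": 0, "dz": 0, "ax": 0, "ay": 0, "az": 0}, {"fingers": 80, "dx": 0, "dy": 0, "dz": 0, "ax": 0, "ay": 0, "az": 0}, {"fingers": 80, "dx": 0, "dy": 0, "dz": 0, "ax": 0, "ay": 0, "az": 0}, {"fingers": 80, "dx": 0, "dy": -20, "dz": 0, "ax": 0, "ay": 0, "az": 0}, {"fingers": 80, "dx": 0, "dy": -40, "dz": 0, "ax": 0, "ay": 0, "az": 0}, {"fingers": 80, "dx": 0, "dy": -40, "dz": 0, "ax": 0, "ay": 0, "az": 0}, {"fingers": 80, "dx": 0, "dy": -40, "dz": 0, "ax": 0, "ay": 0, "az": 0}, {"fingers": 80, "dx": 0, "dy": 0, "dz": 0, "ax": 0, "ay": 0, "az": 0}]}}

```text
clock: 10.25
eef_pos: [0.5609, -0.0351, 0.2175]
ee_rot: [0.7, -0.7, 0.095, -0.103]
ft_force: [1.6, 0.4, 0.4]
opening: 0.0802
```

```bash
python3 - <<'E'
from h import *
go([.476,-.238,.22],-16)
c=cap('wrist');s=cap('scene')
u,v=proj(c,[.5553,-.0351,.09]).astype(int);print(u,v)
a=cv2.resize(c['pixels'][max(v-80,0):max(v-80,0)+160,u-80:u+80,::-1],None,fx=2.5,fy=2.5,interpolation=2)
us,vs=proj(s,[.5553,-.0351,.08]).astype(int)
b=cv2.resize(s['pixels'][vs-40:vs+40,us-40:us+40,::-1],(400,400),interpolation=2)
cv2.imwrite('pics/home.png',np.hstack([a,b]));print('crop0',u-80,max(v-80,0))
E
```

```text
t 10.25 tcp [ 0.5609 -0.0351  0.2175] heading -16.1 zaxis [0.277 0.961 0.002] F [1.6 0.4 0.4] T [-0.01 -0.01  0.  ] op 80.2 q6 0.2
delta tool mm [ -25.2   -3.3 -218.5]
 az rad -0.002 for heading -16
 az rad -1.573 for heading 74
 az rad 1.569 for heading -106
 az rad 3.14 for heading 164
317 187
crop0 237 107
```

View pics/home.png

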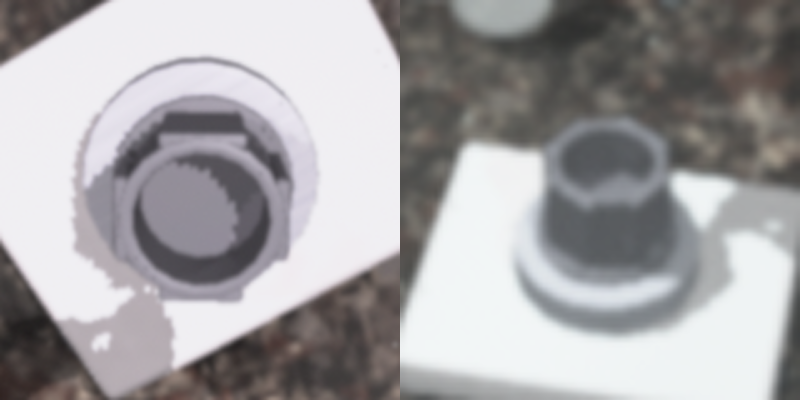

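The holder's flange lies flat on the turret in both views, with no gap, so it is home. Next is the bottle.

{"name": "jog_arm", "arguments": {"motion": [{"fingers": 80, "dx": -4.2, "dy": 0, "dz": -36, "ax": 0, "ay": 0, "az": 0}, {"fingers": 80, "dx": -4.2, "dy": 0, "dz": -36, "ax": 0, "ay": 0, "az": 0}, {"fingers": 80, "dx": -4.2, "dy": 0, "dz": -36, "ax": 0, "ay": 0, "az": 0}, {"fingers": 80, "dx": -4.2, "dy": 0, "dz": -36, "ax": 0, "ay": 0, "az": 0}, {"fingers": 80, "dx": -4.2, "dy": 0, "dz": -36, "ax": 0, "ay": 0, "az": 0}, {"fingers": 80, "dx": -4.2, "dy": 0, "dz": -36, "ax": 0, "ay": 0, "az": 0}, {"fingers": 80, "dx": 0, "dy": 0, "dz": 0, "ax": 0, "ay": 0, "az": 0}, {"fingers": 60, "dx": 0, "dy": 0, "dz": 0, "ax": 0, "ay": 0, "az": 0}, {"fingers": 60, "dx": 0, "dy": 0, "dz": 0, "ax": 0, "ay": 0, "az": 0}, {"fingers": 60, "dx": 0, "dy": 0, "dz": 0, "ax": 0, "ay": 0, "az": 0}]}}

```text
clock: 11.18
eef_pos: [0.4721, -0.2341, 0.2089]
ee_rot: [0.7, -0.7, 0.099, -0.098]
ft_force: [-0.2, 0.9, -0.9]
opening: 0.0596
```

```bash
python3 - <<'E'
from h import *
c=load('wrist')
P=lambda u,v:atz(c,237+u/2.5,107+v/2.5,.106)
q=[P(133,216),P(272,216),P(203,148),P(203,285)]
print('bore',(q[0]+q[1])/2,(q[2]+q[3])/2,np.linalg.norm(q[0]-q[1]),np.linalg.norm(q[2]-q[3]))
go([.476,-.238,.22],-16)
c=cap('wrist');u,v=proj(c,[.476,-.238,.088]).astype(int);x0,y0=max(u-80,0),max(v-80,0)
print('crop',x0,y0,u,v);save(c,'b',(x0,y0,x0+160,y0+150),4)
E
```

```text
bore [ 0.55595811 -0.03575067  0.106     ] [ 0.55588204 -0.03650181  0.106     ] 0.04448339796957062 0.045808729888557935
t 11.1833 tcp [ 0.4721 -0.2341  0.2089] heading -16.05 zaxis [0.276 0.961 0.001] F [-0.2  0.9 -0.9] T [ 0.03 -0.03 -0.04] op 59.6 q6 -0.2
delta tool mm [  4.8 -11.1  -2.6]
 az rad -0.001 for heading -16
 az rad -1.572 for heading 74
 az rad 1.57 for heading -106
 az rad 3.141 for heading 164
crop 251 110 331 190
```

View pics/b.png

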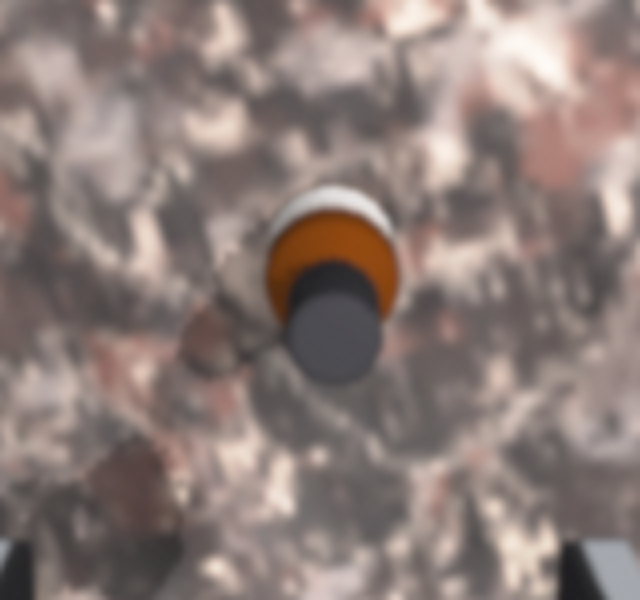

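```bash
python3 - <<'E'
from h import *
c=load('wrist')
P=lambda u,v:atz(c,251+u/4,110+v/4,.088)
q=[P(286,338),P(383,338),P(334,290),P(334,386)]
m=sum(q)/4;print('cap',m,np.linalg.norm(q[0]-q[1]),np.linalg.norm(q[2]-q[3]))
go([m[0],m[1],.062],-16)
E
```

```text
cap [ 0.47757953 -0.24198919  0.088     ] 0.02013943148785031 0.020836275079413446
t 11.2333 tcp [ 0.4724 -0.234   0.2091] heading -16.01 zaxis [0.276 0.961 0.   ] F [0.5 0.2 0.3] T [-0.04  0.03 -0.01] op 60.2 q6 -0.2
delta tool mm [  7.4 147.1  -6.3]
 az rad -0.0 for heading -16
 az rad -1.571 for heading 74
 az rad 1.571 for heading -106
 az rad 3.141 for heading 164
```

{"name": "jog_arm", "arguments": {"motion": [{"fingers": 45, "dx": 8, "dy": 0, "dz": -5.2, "ax": 0, "ay": 0, "az": 0}, {"fingers": 45, "dx": 0, "dy": 37, "dz": 0, "ax": 0, "ay": 0, "az": 0}, {"fingers": 45, "dx": 0, "dy": 37, "dz": 0, "ax": 0, "ay": 0, "az": 0}, {"fingers": 45, "dx": 0, "dy": 37, "dz": 0, "ax": 0, "ay": 0, "az": 0}, {"fingers": 45, "dx": 0, "dy": 20, "dz": 0, "ax": 0, "ay": 0, "az": 0}, {"fingers": 45, "dx": 0, "dy": 16, "dz": 0, "ax": 0, "ay": 0, "az": 0}, {"fingers": 45, "dx": 0, "dy": 0, "dz": 0, "ax": 0, "ay": 0, "az": 0}, {"fingers": 45, "dx": 0, "dy": 0, "dz": 0, "ax": 0, "ay": 0, "az": 0}, {"fingers": 30, "dx": 0, "dy": 0, "dz": 0, "ax": 0, "ay": 0, "az": 0}, {"fingers": 30, "dx": 0, "dy": 0, "dz": 0, "ax": 0, "ay": 0, "az": 0}], "newtons": 30}}

```text
clock: 12.07
eef_pos: [0.4797, -0.2429, 0.0642]
ee_rot: [-0.7, 0.7, -0.098, 0.1]
ft_force: [0.2, -0.5, -0.4]
opening: 0.03
```

```bash
python3 - <<'E'
from h import *
go([.4784,-.2408,.062],-16)
E
```

```text
t 12.0667 tcp [ 0.4797 -0.2429  0.0642] heading -16.07 zaxis [ 0.277  0.961 -0.001] F [ 0.2 -0.5 -0.4] T [ 0.03 -0.01  0.01] op 30.0 q6 -0.21
delta tool mm [-1.8  2.2  1.6]
 az rad -0.001 for heading -16
 az rad -1.572 for heading 74
 az rad 1.569 for heading -106
 az rad 3.14 for heading 164
```

{"name": "jog_arm", "arguments": {"motion": [{"fingers": 30, "dx": -1, "dy": 1, "dz": 1, "ax": 0, "ay": 0, "az": 0}, {"fingers": 24, "dx": 0, "dy": 0, "dz": 0, "ax": 0, "ay": 0, "az": 0}, {"fingers": 15, "dx": 0, "dy": 0, "dz": 0, "ax": 0, "ay": 0, "az": 0}, {"fingers": 15, "dx": 0, "dy": 0, "dz": 0, "ax": 0, "ay": 0, "az": 0}, {"fingers": 15, "dx": 0, "dy": 0, "dz": 0, "ax": 0, "ay": 0, "az": 0}, {"fingers": 15, "dx": 0, "dy": 0, "dz": 0, "ax": 0, "ay": 0, "az": 0}, {"fingers": 15, "dx": 0, "dy": 0, "dz": 0, "ax": 0, "ay": 0, "az": 0}, {"fingers": 15, "dx": 0, "dy": 0, "dz": 0, "ax": 0, "ay": 0, "az": 0}, {"fingers": 15, "dx": 0, "dy": 0, "dz": 0, "ax": 0, "ay": 0, "az": 0}, {"fingers": 15, "dx": 0, "dy": 0, "dz": 0, "ax": 0, "ay": 0, "az": 0}], "newtons": 30}}

```text
clock: 12.9
eef_pos: [0.4784, -0.2415, 0.0627]
ee_rot: [-0.7, 0.7, -0.099, 0.1]
ft_force: [-0.9, 0.8, 6.8]
opening: 0.0196
```

```bash
python3 - <<'E'
from h import *
go([.4784,-.2408,.062],-16)
E
```

```text
t 12.9 tcp [ 0.4784 -0.2415  0.0627] heading -16.1 zaxis [ 0.277  0.961 -0.   ] F [-0.9  0.8  6.8] T [0.14 0.1  0.02] op 19.6 q6 -0.21
delta tool mm [-0.2  0.7  0.7]
 az rad -0.002 for heading -16
 az rad -1.573 for heading 74
 az rad 1.569 for heading -106
 az rad 3.14 for heading 164
```

{"name": "jog_arm", "arguments": {"motion": [{"fingers": 15, "dx": 0, "dy": -15, "dz": 0, "ax": 0, "ay": 0, "az": 0}, {"fingers": 15, "dx": 0, "dy": -30, "dz": 0, "ax": 0, "ay": 0, "az": 0}, {"fingers": 15, "dx": 0, "dy": -35, "dz": 0, "ax": 0, "ay": 0, "az": 0}, {"fingers": 15, "dx": 0, "dy": -35, "dz": 0, "ax": 0, "ay": 0, "az": 0}, {"fingers": 15, "dx": 0, "dy": -30, "dz": 0, "ax": 0, "ay": 0, "az": 0}, {"fingers": 15, "dx": 3, "dy": 0, "dz": 30, "ax": 0, "ay": 0, "az": 0}, {"fingers": 15, "dx": 3, "dy": 0, "dz": 35, "ax": 0, "ay": 0, "az": 0}, {"fingers": 15, "dx": 3, "dy": 0, "dz": 35, "ax": 0, "ay": 0, "az": 0}, {"fingers": 15, "dx": 3, "dy": 0, "dz": 35, "ax": 0, "ay": 0, "az": 0}, {"fingers": 15, "dx": 3, "dy": 0, "dz": 35, "ax": 0, "ay": 0, "az": 0}]}}

```text
clock: 13.73
eef_pos: [0.5395, -0.0806, 0.2071]
ee_rot: [-0.7, 0.7, -0.099, 0.099]
ft_force: [0.3, -0.3, 0.3]
opening: 0.0192
```

{"name": "jog_arm", "arguments": {"motion": [{"fingers": 15, "dx": 2, "dy": 0, "dz": 30, "ax": 0, "ay": 0, "az": 0}, {"fingers": 15, "dx": 1, "dy": 0, "dz": 20, "ax": 0, "ay": 0, "az": 0}, {"fingers": 15, "dx": 0, "dy": 0, "dz": 0, "ax": 0, "ay": 0, "az": 0}, {"fingers": 15, "dx": 0, "dy": 0, "dz": 0, "ax": 0, "ay": 0, "az": 0}, {"fingers": 15, "dx": 0, "dy": 0, "dz": 0, "ax": 0, "ay": 0, "az": 0}, {"fingers": 15, "dx": 0, "dy": 0, "dz": 0, "ax": 0, "ay": 0, "az": 0}, {"fingers": 15, "dx": 0, "dy": 0, "dz": 0, "ax": 0, "ay": 0, "az": 0}, {"fingers": 15, "dx": 0, "dy": 0, "dz": 0, "ax": 0, "ay": 0, "az": 0}, {"fingers": 15, "dx": 0, "dy": 0, "dz": 0, "ax": 0, "ay": 0, "az": 0}, {"fingers": 15, "dx": 0, "dy": 0, "dz": 0, "ax": 0, "ay": 0, "az": 0}]}}

```text
clock: 14.57
eef_pos: [0.556, -0.0353, 0.2068]
ee_rot: [-0.7, 0.7, -0.099, 0.099]
ft_force: [0.3, -0.4, 0.0]
opening: 0.0193
```

```bash
python3 - <<'E'
from h import *
go([.5567,-.0352,.139],-16)
c=cap('wrist');s=cap('scene')
a=cv2.resize(c['pixels'][100:400,160:480,::-1],(427,400),interpolation=2)
us,vs=proj(s,[.5553,-.0351,.14]).astype(int)
b=cv2.resize(s['pixels'][max(vs-50,0):max(vs-50,0)+100,us-45:us+45,::-1],(360,400),interpolation=2)
cv2.imwrite('pics/over.png',np.hstack([a,b]))
E
```

```text
t 14.5667 tcp [ 0.556  -0.0353  0.2068] heading -16.14 zaxis [ 0.278  0.961 -0.   ] F [ 0.3 -0.4  0. ] T [ 0.   -0.02  0.01] op 19.3 q6 0.2
delta tool mm [ 0.6 67.8  0.3]
 az rad -0.003 for heading -16
 az rad -1.573 for heading 74
 az rad 1.568 for heading -106
 az rad 3.139 for heading 164
```

View pics/over.png

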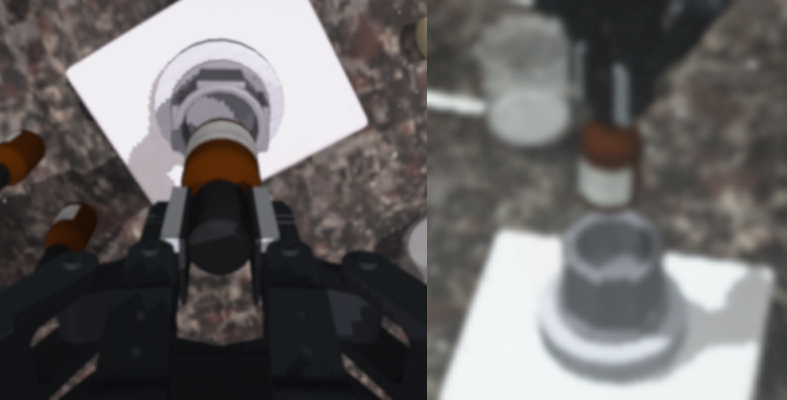

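The bottle hangs upright above the open cup, with its cap gripped near the pad ends. I'm lowering it now.

{"name": "jog_arm", "arguments": {"motion": [{"fingers": 15, "dx": 0.3, "dy": 15, "dz": 0, "ax": 0, "ay": 0, "az": 0}, {"fingers": 15, "dx": 0, "dy": 15, "dz": 0, "ax": 0, "ay": 0, "az": 0}, {"fingers": 15, "dx": 0, "dy": 8, "dz": 0, "ax": 0, "ay": 0, "az": 0}, {"fingers": 15, "dx": 0, "dy": 6, "dz": 0, "ax": 0, "ay": 0, "az": 0}, {"fingers": 15, "dx": 0, "dy": 6, "dz": 0, "ax": 0, "ay": 0, "az": 0}, {"fingers": 15, "dx": 0, "dy": 6, "dz": 0, "ax": 0, "ay": 0, "az": 0}, {"fingers": 15, "dx": 0, "dy": 5, "dz": 0, "ax": 0, "ay": 0, "az": 0}, {"fingers": 15, "dx": 0, "dy": 3, "dz": 0, "ax": 0, "ay": 0, "az": 0}, {"fingers": 15, "dx": 0, "dy": 0, "dz": 0, "ax": 0, "ay": 0, "az": 0}, {"fingers": 15, "dx": 0, "dy": 0, "dz": 0, "ax": 0, "ay": 0, "az": 0}]}}

```text
clock: 15.5
eef_pos: [0.5565, -0.0349, 0.1429]
ee_rot: [0.7, -0.7, 0.099, -0.099]
ft_force: [-0.0, 0.3, 0.2]
opening: 0.0198
```

{"name": "jog_arm", "arguments": {"motion": [{"fingers": 15, "dx": 0, "dy": 1, "dz": 0, "ax": 0, "ay": 0, "az": 0}, {"fingers": 15, "dx": 0, "dy": 1, "dz": 0, "ax": 0, "ay": 0, "az": 0}, {"fingers": 15, "dx": 0, "dy": 1, "dz": 0, "ax": 0, "ay": 0, "az": 0}, {"fingers": 15, "dx": 0, "dy": 0, "dz": 0, "ax": 0, "ay": 0, "az": 0}, {"fingers": 15, "dx": 0, "dy": 0, "dz": 0, "ax": 0, "ay": 0, "az": 0}, {"fingers": 15, "dx": 0, "dy": 0, "dz": 0, "ax": 0, "ay": 0, "az": 0}, {"fingers": 15, "dx": 0, "dy": 0, "dz": 0, "ax": 0, "ay": 0, "az": 0}, {"fingers": 15, "dx": 0, "dy": 0, "dz": 0, "ax": 0, "ay": 0, "az": 0}, {"fingers": 15, "dx": 0, "dy": 0, "dz": 0, "ax": 0, "ay": 0, "az": 0}, {"fingers": 15, "dx": 0, "dy": 0, "dz": 0, "ax": 0, "ay": 0, "az": 0}]}}

```text
clock: 16.33
eef_pos: [0.5564, -0.0349, 0.1398]
ee_rot: [-0.7, 0.7, -0.099, 0.099]
ft_force: [-0.7, 0.2, -0.2]
opening: 0.0198
```

{"name": "jog_arm", "arguments": {"motion": [{"fingers": 15, "dx": 0, "dy": 0.7, "dz": 0, "ax": 0, "ay": 0, "az": 0}, {"fingers": 15, "dx": 0, "dy": 0.7, "dz": 0, "ax": 0, "ay": 0, "az": 0}, {"fingers": 15, "dx": 0, "dy": 0, "dz": 0, "ax": 0, "ay": 0, "az": 0}, {"fingers": 15, "dx": 0, "dy": 0, "dz": 0, "ax": 0, "ay": 0, "az": 0}, {"fingers": 15, "dx": 0, "dy": 0, "dz": 0, "ax": 0, "ay": 0, "az": 0}, {"fingers": 15, "dx": 0, "dy": 0, "dz": 0, "ax": 0, "ay": 0, "az": 0}, {"fingers": 15, "dx": 0, "dy": 0, "dz": 0, "ax": 0, "ay": 0, "az": 0}, {"fingers": 15, "dx": 0, "dy": 0, "dz": 0, "ax": 0, "ay": 0, "az": 0}, {"fingers": 15, "dx": 0, "dy": 0, "dz": 0, "ax": 0, "ay": 0, "az": 0}, {"fingers": 15, "dx": 0, "dy": 0, "dz": 0, "ax": 0, "ay": 0, "az": 0}]}}

```text
clock: 17.17
eef_pos: [0.5566, -0.0349, 0.1387]
ee_rot: [0.7, -0.7, 0.099, -0.099]
ft_force: [0.3, -0.8, 4.9]
opening: 0.0193
```

Contact came at 0.1387, matching the predicted floor height. I'll release and retreat.

{"name": "jog_arm", "arguments": {"motion": [{"fingers": 22, "dx": 0, "dy": -0.4, "dz": 0, "ax": 0, "ay": 0, "az": 0}, {"fingers": 26, "dx": 0, "dy": 0, "dz": 0, "ax": 0, "ay": 0, "az": 0}, {"fingers": 32, "dx": 0, "dy": 0, "dz": 0, "ax": 0, "ay": 0, "az": 0}, {"fingers": 40, "dx": 0, "dy": 0, "dz": 0, "ax": 0, "ay": 0, "az": 0}, {"fingers": 48, "dx": 0, "dy": 0, "dz": 0, "ax": 0, "ay": 0, "az": 0}, {"fingers": 48, "dx": 0, "dy": -10, "dz": 0, "ax": 0, "ay": 0, "az": 0}, {"fingers": 48, "dx": 0, "dy": -25, "dz": 0, "ax": 0, "ay": 0, "az": 0}, {"fingers": 48, "dx": 0, "dy": -35, "dz": 0, "ax": 0, "ay": 0, "az": 0}, {"fingers": 48, "dx": 0, "dy": -35, "dz": 0, "ax": 0, "ay": 0, "az": 0}, {"fingers": 48, "dx": 0, "dy": -10, "dz": 0, "ax": 0, "ay": 0, "az": 0}]}}

```text
clock: 18.0
eef_pos: [0.559, -0.0351, 0.2598]
ee_rot: [0.7, -0.7, 0.096, -0.102]
ft_force: [0.9, 0.5, 0.9]
opening: 0.0477
```

```bash
python3 - <<'E'
from h import *
go(None)
c=cap('wrist');s=cap('scene')
a=cv2.resize(c['pixels'][60:360,160:480,::-1],(427,400),interpolation=2)
us,vs=proj(s,[.5553,-.0351,.10]).astype(int)
b=cv2.resize(s['pixels'][max(vs-60,0):max(vs-60,0)+100,us-45:us+45,::-1],(360,400),interpolation=2)
cv2.imwrite('pics/fin.png',np.hstack([a,b]))
print('top pix wrist',proj(c,[.5567,-.0352,.164]),'scene foot/top',proj(s,[.5567,-.0352,.106]),proj(s,[.5567,-.0352,.164]),'org',us-45,max(vs-60,0))
E
```

```text
t 18.0 tcp [ 0.559  -0.0351  0.2598] heading -16.1 zaxis [0.277 0.961 0.002] F [0.9 0.5 0.9] T [-0.   -0.02  0.01] op 47.7 q6 0.2
top pix wrist [321.57302798 197.58171258] scene foot/top [327.26254505 165.23319038] [327.37723473 146.09777975] org 282 107
```

View pics/fin.png

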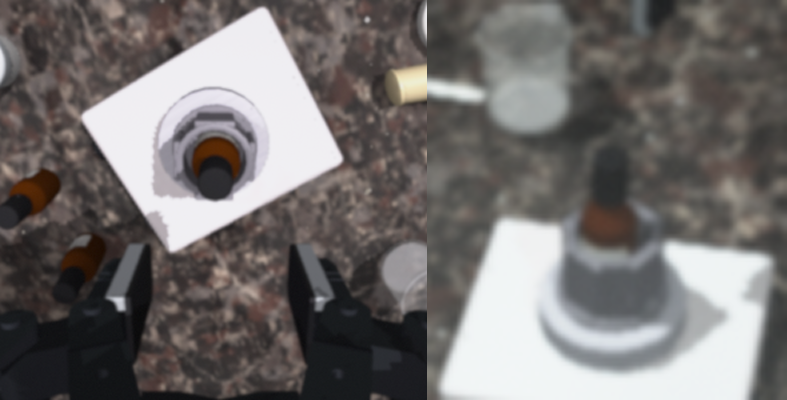

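The bottle stands upright in the cup at the predicted position, the holder is flush on the turret, and the gripper is well clear.

```bash
python3 -c "
from h import *
print(bot.job_done())"
```

```text
the job is handed in; nothing more can be done
None
```

The bottle holder is fully home in the mixer's pocket, and the brown dropper bottle stands upright in its cup. I handed the job in at about 18 s of the 64 s allowed.

- **Holder:** I measured the dog's angle at about -16° with the wrist camera and turned the holder to match. It meshed on the way down with small sideways nudges and no turning search. It stopped at the height expected for fully home, with a last reading of 9.8 N against the 30 N limit. Both cameras showed the flange flat on the turret.
- **Bottle:** I took the one farthest to the robot's right and held it by the cap. It met the cup floor at the predicted height with about 5 N. After release, the wrist and scene pictures showed it upright in the cup, with the gripper clear.
- **Bystanders:** I kept clear of the jars, the beaker and the two other bottles, but did not check every one of them in a last picture.

**Disagreements:**
- The wrist camera read about 1 mm off from the gripper, and I corrected for that.
- The gripper closed to about 19.5 mm on the cap, against the 22 mm given. The cap may taper; it held all the same.
- Closing the gripper pushed briefly with about 7–8 N against the worktop, at both grasps.

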